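Push the stuck D cell out of the battery tube

TASK

A D cell is stuck in the aluminium battery tube on the grey stand. Take the push rod by its wooden grip, push its steel shaft in through the narrowed end of the tube until the cell comes out of the far end and drops into the white foam tray, then draw the rod out and put it back on its two rests the way it lay. Do not touch the cell with the gripper, and leave the spare cell, the parts jar and the solder reel standing where they are.

Things in the scene. Friction and masses are not known exactly. Their poses are not given: they have to be found in the camera images.
- tube_stand: grey stand, fixed, holding a level aluminium tube 100 mm long, 45 mm outside, 36 mm bore, axis 95 mm above the table. Origin on the table under the tube's middle; x along the tube, the way to push; z up. Foot 70 x 110 mm; clamp ears reach 35 mm to each side of the axis; a spring housing on top reaches 34 mm above the axis near the middle
- tube_entry (a point): centre of the tube's entry end face, 95 mm above the table; x points along the axis into the tube (the way to push), z up. A lip 6 mm thick narrows only this end to a 26 mm hole: the rod passes, the cell does not
- tube_exit (a point): centre of the open far end of the tube (full 36 mm bore), 100 mm along x from tube_entry; same axes
- stuck_cell: the stuck D cell, 33 mm diameter, 60 mm long, inside the tube along its axis. Origin: centre of its rear end, which starts 9 to 29 mm in from the entry face; z points to the exit. A spring pad presses on it: it slides under a push of about 3 to 12 N, and tips out by itself once its rear end is about 15 mm from the exit
- cell_center (a point): the centre of the stuck D cell, 29 mm from its rear end; lying in the tray it is about 38 mm above the table
- foam_tray: white foam tray, 165 mm along its x by 136 mm across by 62 mm high, loose (0.25 kg), standing under the tube's exit to catch the cell; origin at the centre of its underside, x along the tube, pointing back to it. Inside it is 144 x 114 mm, floor 22 mm above the table, walls to 62 mm
- rod_grip (a point): middle of the rod's wooden grip, on its axis, at its centre of mass; x along the rod to the tip, z up, 50 mm above the table on the rests. Take it here from above, across y. Grip 26 mm square, x = -60 to +35 mm; then a collar of 33 mm diameter to x = 41 mm, which stops at the tube's lip; then a steel shaft of 14 mm diameter to x = 155 mm. 0.15 kg
- rod_tip (a point): centre of the flat end of the rod's shaft, 155 mm from rod_grip along x. With the collar at the lip the tip stands 14 mm out of the far end of the tube
- rests_seat (a point): where rod_grip lies when the rod is on its rests, 50 mm above the table; x along the rod to the tip. Plywood base 185 x 60 mm, fixed, with two uprights 12 mm thick whose notches flare upward: at x = -52 mm for the grip (notch floor 37 mm high, 33 mm wide, cheeks to 57 mm), at x = +98 mm for the shaft (floor 43 mm high, 22 mm wide, cheeks to 63 mm)
- spare_cell: bystander: another D cell of the same size, standing upright on the table; origin under its centre
- parts_jar: bystander: small plastic jar with a cream lid, 45 mm diameter, 61 mm high, standing; origin under its centre
- solder_reel: bystander: reel of solder wire, 55 mm diameter, 45 mm high, standing on a flange; origin under its centre
Things that resemble listed ones, but are neither listed nor needed, are in the scene too. There is more than one size of the foam_tray; the job needs the larger.

How it is judged:
On the way, in this order (a step that is already met when the one before it is completed fails the run):
1. the rod's tip is inside the tube, at least 40 mm in from the entry face (x of rod_tip in the frame of tube_entry between 0.04 and 0.11 m and y of rod_tip in the frame of tube_entry between -0.015 and 0.015 m and z of rod_tip in the frame of tube_entry between -0.015 and 0.015 m), for 0.05 s.
2. the cell has dropped into the foam tray (x of cell_center in the frame of foam_tray between -0.072 and 0.072 m and y of cell_center in the frame of foam_tray between -0.057 and 0.057 m and z of cell_center in the frame of foam_tray between 0.025 and 0.062 m), for 0.2 s.
At the end, for the whole second after the job is handed in: the cell lies at rest inside the foam tray (its centre within the inner walls and below the rim), and the rod lies back in both notches of its rests, released: grip within 30 mm of where it belongs, along the rests within 0.15 rad, grip and tip within 7 mm of the 50 mm height (all of step 2 and linear speed of stuck_cell below 0.02 m/s and distance between rod_grip and rests_seat below 0.03 m and height (world z) of rod_grip between 0.043 and 0.057 m and height (world z) of rod_tip between 0.043 and 0.057 m and angle between the x axis of rod_grip and the x axis of rests_seat, either way round below 0.15 rad); the robot touches nothing.
It fails at once if the gripper's fingers touch the stuck cell (contact force between the fingers and stuck_cell above 0.5 N).
It fails at once if the spare cell, the parts jar or the solder reel is shifted by more than 40 mm or tipped (distance of any of spare_cell, parts_jar, solder_reel from where it was at the start of the episode above 0.04 m or angle between any of spare_cell, parts_jar, solder_reel's own z axis and vertical above 0.5 rad).
It also fails if it takes over 45 s, if anything falls off the work surface, if the arm or the gripper's body presses on something with over 40 N, if the wrist force passes 120 N, or if a joint passes its speed limit or range.

ROBOT

A 6-joint arm with a two-finger parallel gripper is mounted at the origin on a cart in front of the work surface, level with it; the furniture and walls round the work are solid. World frame = base frame: x ahead of the robot, y to its left, z up, the work surface at z = 0. Lengths are in m, angles in rad, forces in N, time in s.
With the tool pointing down it reaches from about 0.275 to 1 m from the base axis. Payload 8.4 kg.
Tool frame: the origin (TCP) lies on the centre line of the jaws, within the pads' length; the fingertips stand 17 mm ahead of it and the grasp point (between the pads) lies 2 mm behind it (bot.tcp_to_tips is the z of the fingertips in the tool frame, in m); z points along the fingers, y is the line along which they close (so a half turn about z gives the same grasp; the last joint's range is limited). The gripper opens to 85 mm and grips with 20 to 120 N. Pads are 22 mm wide; open, the fingers measure 114 mm over their backs; the gripper's body (76 mm by 85 mm) begins 54 mm behind the grasp point. The pads swing forward as they close: fully open they stand 13 mm farther back than shut.
Start: joints at [-1.22, 0.353, 1.633, -0, 1.155, -0.002], TCP at [0.216, -0.587, 0.248] pointing down, gripper open.
Joint ranges: [-2.63, 2.63], [-0.92, 2.1], [0.06, 2.66], [-1.3, 4.44], [0, 2.69], [-3.02, 3.02]. Speed limits (rad/s): [2.22, 2.22, 2.79, 3.14, 3.14, 3.14].

INTERFACE

Orientations are given as a unit quaternion [x, y, z, w].
In Python, from workcell import bot, hand, kinematics, get_obs, vision, hand_in gives the robot as it stands. The module is installed in compiled form; this text tells all that it offers. Calls block until the motion is done:
- bot.reach(position, orientation): joint-space move of the TCP to a pose.
- bot.servo_line(position, ori=None, velocity=0.15): straight line of the TCP; ori=None keeps the orientation; velocity is the mean speed in m/s.
- bot.goto_joints(angles): joint-space move.
- hand.move_gripper(opening, strength=None): finger opening in m; strength is the grip in N (None keeps the last); returns when the fingers have stopped.
- bot.dwell(seconds).
- kinematics.solve_ik(position, orientation): joint angles nearest the present ones, or None.
- get_obs(): the state.
- vision.read_camera(name): name is "scene" or "top" or "wrist"; returns a dict with "frame" (480x640x3 uint8, red, green, blue), "intrinsics" (3x3 intrinsics, pixels), "view" (4x4, takes a point from world to camera coordinates). Camera axes: x right, y down, z forward; pixel columns grow to the right and rows downward; lengths in m; the calibration is good to about 2 mm. The wrist camera is an equidistant fisheye: a pixel r from the principal point sees the ray r / f radians off the axis. A picture is of the moment at which its call begins. There is no depth.
A pose or a line that the arm cannot do raises bot.IKError and nothing moves.
- hand_in(): hands the job in; it is judged then, once.
The state is a dict: "time_s": time; "joint_pos": joint angles; "joint_vel": joint speeds; "joint_efforts": joint torques, N m; "position": TCP position; "orientation": TCP orientation; "wrist_force": force on the tool from outside, world axes, zero at the start; "ft_torque": the same for the moment, N m; "gripper_width": finger opening in m; "grip_force": force on a finger pad.
Only numpy, scipy, OpenCV 4.12 (cv2) and the standard library are available. Lean on these libraries where they do the work, as an engineer would, in place of code of your own. Each camera call takes 0.05 s, during which the arm holds its last target. There are 200 camera calls.

## Working session

There is one attempt and no reset: what is moved stays moved. The work goes in short steps, each a Python script; the robot and the scene stay as the last script left them, time stands still between calls to the robot, and variables do not carry over. Pictures are saved under pics/ and viewed, at most 10 in all, crops included, and the job is handed in when it is done.

```bash
mkdir -p pics
python3 - <<'E'
from workcell import bot, hand, kinematics, get_obs, vision
import cv2,numpy as np,pickle
d={n:vision.read_camera(n) for n in("scene","top","wrist")}
pickle.dump(d,open('d0.pkl','wb'))
for n in d: cv2.imwrite(f'pics/{n}0.png',d[n]['frame'][:,:,::-1]); print(n,d[n]['intrinsics'].tolist(),np.round(d[n]['view'],4).tolist())
o=get_obs();print(o['time_s'],o['orientation'],o['gripper_width'],bot.tcp_to_tips)
E
```

```text
scene [[573.653634220144, 0.0, 321.12545180095987], [0.0, 573.653634220144, 243.2901337741448], [0.0, 0.0, 1.0]] [[-0.8283, -0.5603, 0.0035, 0.5753], [-0.2975, 0.4345, -0.8501, 0.226], [0.4748, -0.7051, -0.5266, 1.3454], [0.0, 0.0, 0.0, 1.0]]
top [[581.79011126901, 0.0, 331.3438458820904], [0.0, 581.79011126901, 244.64854177452537], [0.0, 0.0, 1.0]] [[-0.0169, -0.9998, -0.0058, 0.1249], [-0.9949, 0.0174, -0.0991, 0.6211], [0.0992, 0.0041, -0.9951, 1.2772], [0.0, 0.0, 0.0, 1.0]]
wrist [[371.64829954431775, 0.0, 319.20841834877933], [0.0, 371.64829954431775, 244.37373884347667], [0.0, 0.0, 1.0]] [[0.3449, -0.9386, -0.0008, -0.6238], [-0.9052, -0.3329, 0.2642, -0.0342], [-0.2483, -0.0904, -0.9645, 0.3781], [0.0, 0.0, 0.0, 1.0]]
0.15 [ 9.84484479e-01  1.75470849e-01 -9.63296149e-05 -5.32215683e-04] 0.0855629136583732 0.017
```

View pics/top0.png

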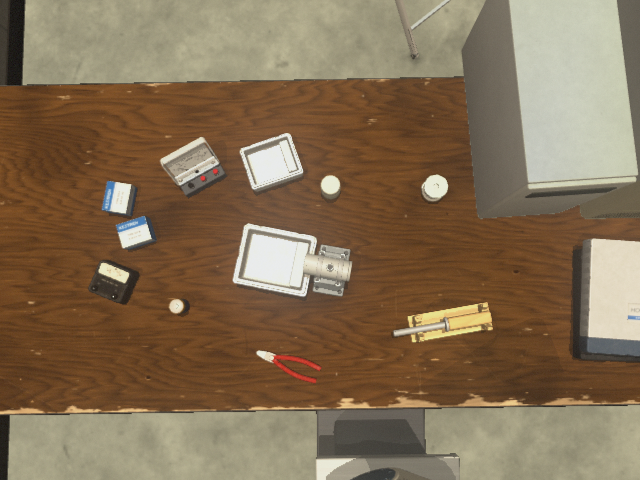

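View pics/scene0.png

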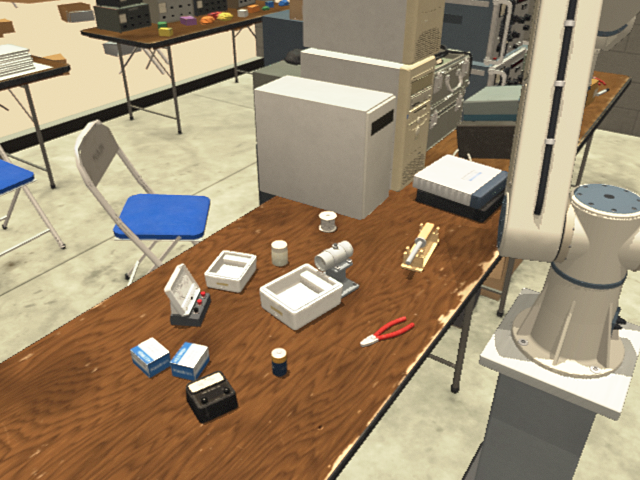

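The top view shows the rod on its rests (tip 395,332; grip about 462,323), the tube (310–351, 265) with its entry at the right end, and a tray under its exit. There are two candidate trays: (275,260), which is the larger one and sits under the exit, so it fits, and (271,162), which is the smaller one away from the tube. The spare cell is at (177,306), the jar at (330,187) and the reel at (434,188). One enlarged crop will confirm this.

Run:
```python
import cv2,pickle,numpy as np
d=pickle.load(open('d0.pkl','rb'))
t=d['top']['frame'][220:350,230:500,::-1]; s=d['scene']['frame'][205:335,255:455,::-1]
t=cv2.resize(t,(790,380),interpolation=cv2.INTER_CUBIC); s=cv2.resize(s,(338,220),interpolation=cv2.INTER_CUBIC)
c=np.zeros((600,790,3),np.uint8); c[:380]=t; c[380:,:338]=s
s2=cv2.resize(d['scene']['frame'][220:275,395:445,::-1],(200,220),interpolation=cv2.INTER_CUBIC);c[380:,350:550]=s2
s3=cv2.resize(d['scene']['frame'][235:305,310:365,::-1],(173,220),interpolation=cv2.INTER_CUBIC);c[380:,560:733]=s3
cv2.imwrite('pics/crop0.png',c)
```

```text
(no output)
```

View pics/crop0.png

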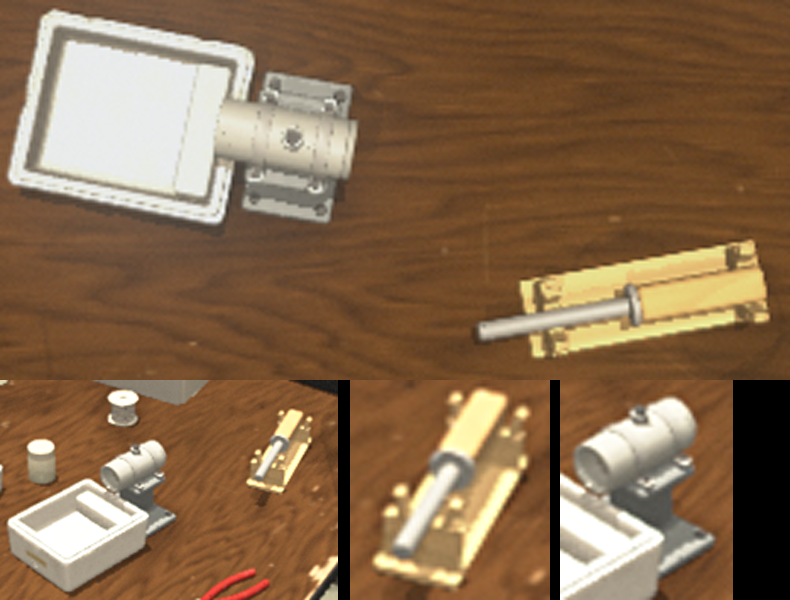

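View pics/wrist0.png

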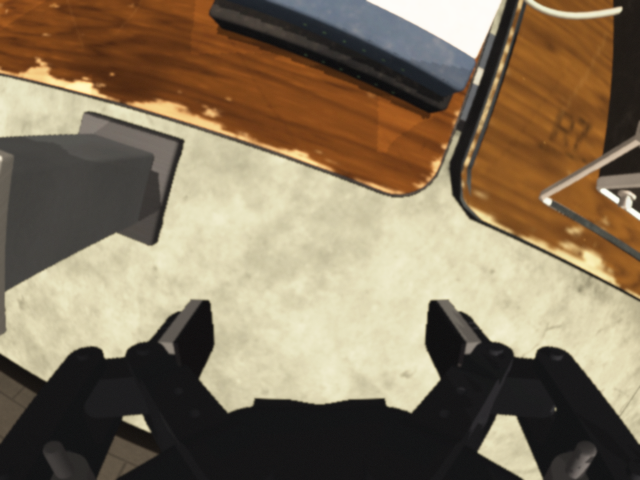

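The crop confirms the large tray under the tube exit. The rod's tip points left (+y), toward the tube's entry side. Next I'll get coarse positions, then look closer with the wrist camera.

```bash
cat > h.py <<'E'
import numpy as np,cv2,pickle
from scipy.spatial.transform import Rotation as R
def ray(c,px,wrist=False):
    K=np.array(c['intrinsics']);V=np.array(c['view'])
    x,y=(px[0]-K[0,2])/K[0,0],(px[1]-K[1,2])/K[1,1]
    if wrist:
        r=np.hypot(x,y)+1e-12; d=np.array([x/r*np.sin(r),y/r*np.sin(r),np.cos(r)])
    else: d=np.array([x,y,1.])
    d=V[:3,:3].T@d; return -V[:3,:3].T@V[:3,3], d/np.linalg.norm(d)
def plane(c,px,z,wrist=False):
    o,d=ray(c,px,wrist); return o+d*(z-o[2])/d[2]
def tri(rays):
    A=[np.eye(3)-np.outer(d,d) for o,d in rays]
    p=np.linalg.solve(sum(A),sum(a@o for a,(o,d) in zip(A,rays)))
    return p,[np.linalg.norm(a@(p-o)) for a,(o,d) in zip(A,rays)]
def q(yaw): return (R.from_euler('z',yaw)*R.from_euler('x',np.pi)).as_quat()
E
python3 - <<'E'
from h import *
from workcell import bot,get_obs,vision
d=pickle.load(open('d0.pkl','rb'));t=d['top']
tip,end=plane(t,(394,333.6),.05),plane(t,(492,317.5),.05)
u=(tip-end)/np.linalg.norm(tip-end);g=end+.06*u;yr=np.arctan2(u[1],u[0])
en,ex=plane(t,(350.6,271.3),.095),plane(t,(304.8,263.8),.095)
v=ex-en;yt=np.arctan2(v[1],v[0])
print('rod',tip,end,np.linalg.norm(tip-end),g,yr,'tube',en,ex,np.linalg.norm(v),yt)
P={}
def shot(n,p,line=False):
    (bot.servo_line(p,velocity=.2) if line else bot.reach(p,q(yr)))
    P[n]=vision.read_camera('wrist'); cv2.imwrite(f'pics/{n}.png',P[n]['frame'][:,:,::-1])
g[2]=.22
shot('rA',g+[-.05,0,0]); shot('rB',g+[.05,0,0],True)
m=en-.03*v/np.linalg.norm(v); m[2]=.25
shot('tA',m+[.06,-.04,0],True); shot('tB',m+[-.06,-.04,0],True)
pickle.dump(P,open('d1.pkl','wb'));print(get_obs()['time_s'],get_obs()['joint_pos'])
a=np.vstack([np.hstack([P['rA']['frame'],P['rB']['frame']]),np.hstack([P['tA']['frame'],P['tB']['frame']])])
cv2.imwrite('pics/four.png',cv2.resize(a,(800,600),interpolation=cv2.INTER_AREA)[:,:,::-1])
E
```

```text
rod [ 0.42389317 -0.01923472  0.05      ] [ 0.45517234 -0.23424824  0.05      ] 0.21727678360504768 [ 0.44653474 -0.17487323  0.05      ] 1.715258312464844 tube [0.55909409 0.0739647  0.095     ] [0.57676745 0.17127742 0.095     ] 0.09890456226638604 1.3911404116100894
4.6333 [ 5.64201705e-03  1.46667651e-01  1.90361341e+00 -4.97356464e-05
  1.08975512e+00 -1.38527830e-01]
```

View pics/four.png

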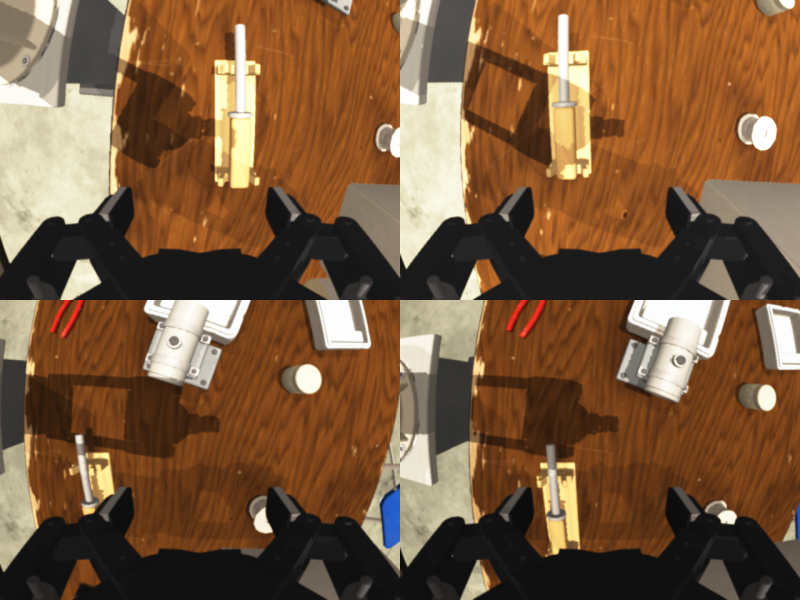

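The rod lies from tip (240,28) to grip end (240,187) in the top-left tile. The tube's entry end faces the robot at about (172,380) and (672,398) in the lower tiles. Next is one enlarged composite to take exact pixels from.

Run:
```python
from h import *
P=pickle.load(open('d1.pkl','rb'))
def cr(n,x,y,w,h): 
    i=cv2.resize(P[n]['frame'][y:y+h,x:x+w],(2*w,2*h),interpolation=cv2.INTER_CUBIC)
    for k in range(0,w,20): cv2.line(i,(2*k,0),(2*k,4),(255,0,0),1)
    for k in range(0,h,20): cv2.line(i,(0,2*k),(4,2*k),(255,0,0),1)
    return i
a=np.hstack([cr('rA',330,20,100,300),cr('rB',210,10,100,300),np.vstack([cr('tA',220,0,200,150),cr('tB',340,15,200,150)])])
cv2.imwrite('pics/four2.png',a[:,:,::-1])
```

```text
(no output)
```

View pics/four2.png

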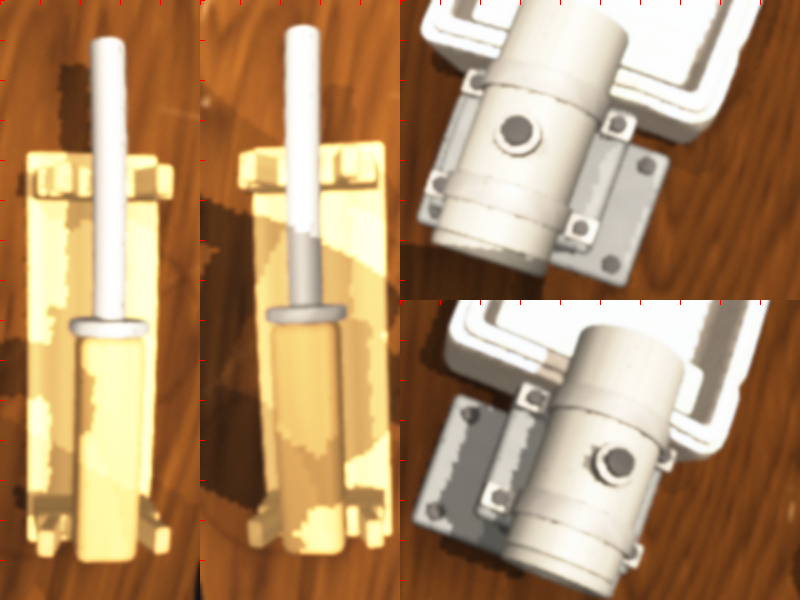

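Run:
```python
from h import *
P=pickle.load(open('d1.pkl','rb'));d=pickle.load(open('d0.pkl','rb'))
A=lambda n,x,y:{'rA':(330+x/2,20+y/2),'rB':(210+x/2,10+y/2),'tA':(220+x/2,y/2),'tB':(340+x/2,15+y/2)}[n]
r=lambda n,x,y:ray(P[n],A(n,x,y),True)
for nm,a,b in(('tip',(107.5,38),(102,26)),('junction',(110.5,319),(106,306)),('collar',(109,327),(106,314)),('shaftmid',None,None)):
    if a: print(nm,tri([r('rA',*a),r('rB',*b)]), [plane(P[n],A(n,*c),.057,True).round(4) for n,c in(('rA',a),('rB',b))])
def mid(n,a,b):
    o,p=r(n,*a);_,s=r(n,*b);m=p+s;return o,m/np.linalg.norm(m)
eA,eB,xB=mid('tA',(33,237),(146,274)),mid('tB',(103,260),(214,297)),mid('tB',(183,30),(283,65))
t=ray(d['top'],(350.6,271.3)); x=ray(d['top'],(304.8,263.8))
pl=lambda R,z:(R[0]+R[1]*(z-R[0][2])/R[1][2]).round(4)
print('entry',tri([eA,eB]),pl(eA,.095),pl(eB,.095),pl(t,.095))
print('exit',tri([xB,x]),pl(xB,.095),pl(x,.095))
for n in P: print(n,ray(P[n],(0,0),True)[0].round(4))
# silhouette lines -> axis direction per view: intersection of the two silhouette planes
for n,L in(('tA',((33,237),(110,15),(146,274),(228,40))),('tB',((103,260),(183,30),(214,297),(283,65)))):
    a,b,c,e=[r(n,*k)[1] for k in L]; v=np.cross(np.cross(a,b),np.cross(c,e)); v/=np.linalg.norm(v); v*=np.sign(v[1]); print(n,'axis',v,np.arctan2(v[1],v[0]))
```

```text
tip (array([ 0.42493058, -0.01478122,  0.05171244]), [np.float64(0.00019483796903546228), np.float64(0.00019483796903548432)]) [array([ 0.4242, -0.0167,  0.057 ]), array([ 0.426 , -0.0163,  0.057 ])]
junction (array([ 0.44301141, -0.12832531,  0.0511569 ]), [np.float64(1.27567937146764e-05), np.float64(1.2756793714681127e-05)]) [array([ 0.4419, -0.1279,  0.057 ]), array([ 0.4439, -0.1279,  0.057 ])]
collar (array([ 0.44321328, -0.13166085,  0.04979259]), [np.float64(4.386782899539079e-05), np.float64(4.386782899542299e-05)]) [array([ 0.4418, -0.1312,  0.057 ]), array([ 0.4442, -0.131 ,  0.057 ])]
entry (array([0.56104657, 0.07714492, 0.09784136]), [np.float64(0.0006502113510603902), np.float64(0.0006502113510603672)]) [0.5606 0.0779 0.095 ] [0.5618 0.0766 0.095 ] [0.5591 0.074  0.095 ]
exit (array([0.57550634, 0.17110889, 0.10642403]), [np.float64(0.0006378337235352414), np.float64(0.0006378337235352022)]) [0.5788 0.1758 0.095 ] [0.5768 0.1713 0.095 ]
rA [ 0.3867 -0.109   0.3457]
rB [ 0.4855 -0.1084  0.345 ]
tA [0.603  0.0702 0.3753]
tB [0.4845 0.0708 0.376 ]
tA axis [0.18010008 0.98306159 0.03396865] 1.3896024061914565
tB axis [ 0.21808914  0.95526084 -0.1997845 ] 1.3463400489285995
```

The two views agree. The rod axis stands about 50–51 mm high with yaw 1.73, and the grip is at (0.4496, −0.169). The tube entry is at (0.561, 0.077), about 96 mm high, with yaw 1.39. Next: grasp, lift, and move to pre-insert with a check picture.

```bash
cat >> h.py <<'E'
G=np.array([.4496,-.169,.048]); YR=1.731
EN=np.array([.561,.077,.093]); YT=1.392
UT=np.array([np.cos(YT),np.sin(YT),0])
E
python3 - <<'E'
from h import *
from workcell import bot,hand,get_obs,vision
bot.reach(G+[0,0,.12],q(YR)); bot.servo_line(G,velocity=.12)
hand.move_gripper(.0,60); o=get_obs(); print(o['gripper_width'],o['grip_force'],o['wrist_force'])
if o['gripper_width']<.02: raise SystemExit
bot.servo_line(G+[0,0,.09],velocity=.12)
pre=EN-.18*UT
bot.servo_line(pre+[0,0,.045],q(YT),velocity=.12); bot.servo_line(pre,velocity=.1)
o=get_obs();print(o['time_s'],o['position'],pre,o['gripper_width'],o['wrist_force'])
P={n:vision.read_camera(n) for n in('wrist','scene','top')}; pickle.dump(P,open('d2.pkl','wb'))
w=cv2.resize(P['wrist']['frame'][0:240,170:470],(750,600),interpolation=cv2.INTER_CUBIC)
cv2.imwrite('pics/pre.png',w[:,:,::-1])
E
```

```text
0.025126507984640545 58.72684836387634 [-1.04580481  0.99036092  5.33015592]
9.6917 [ 0.52899717 -0.10028853  0.09307965] [ 0.52898786 -0.10013053  0.093     ] 0.025391819957764225 [ 0.83672138 -0.30095405 -1.53963442]
```

View pics/pre.png

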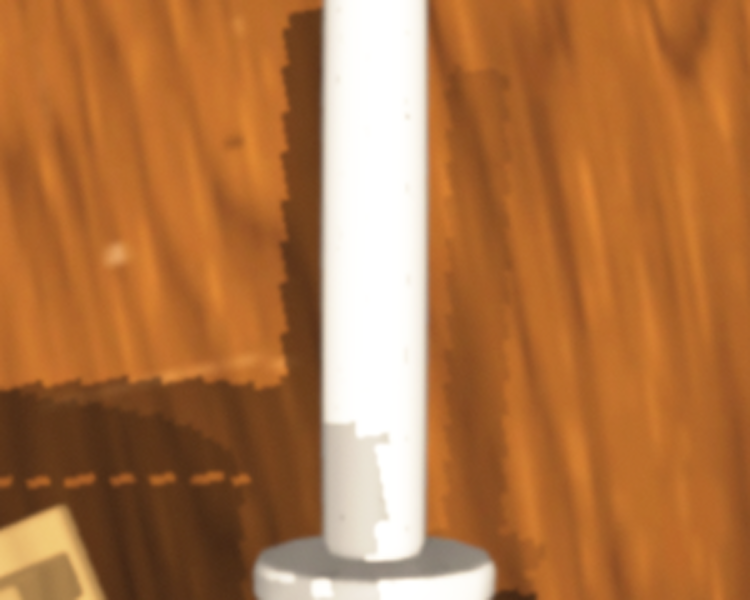

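In this picture the shaft is centred (column 320) and parallel to the tool axis, and the collar is at about row 223. The tip is out of view, so I'll check it against the tube in the top and scene views.

Run:
```python
from h import *
P=pickle.load(open('d2.pkl','rb'))
print(plane(P['wrist'],(320,222.8),.102,True), EN-.18*UT+.041*UT)
def proj(c,p):
    a=np.array(c['view'])@np.append(p,1);k=np.array(c['intrinsics'])@a[:3];return k[:2]/k[2]
ims=[]
for n in('top','scene'):
    c=P[n];t=EN-.18*UT+.155*UT;t[2]=.095;e=EN.copy();e[2]=.095
    a,b=proj(c,t),proj(c,e);x=e+.1*UT;m=(a+b)/2
    s=5.;x0,y0=int(m[0])-40,int(m[1])-60
    i=cv2.resize(c['frame'][y0:y0+120,x0:x0+80],(400,600),interpolation=cv2.INTER_CUBIC)
    print(n,x0,y0,a,b)
    for p,col in((a,(255,0,0)),(b,(0,0,255)),(proj(c,x),(0,255,0))): cv2.drawMarker(i,tuple(int(v) for v in (p-[x0,y0]+.5)*s),col,cv2.MARKER_CROSS,12,1)
    ims.append(i)
cv2.imwrite('pics/chk.png',np.hstack(ims)[:,:,::-1])
```

```text
[ 0.53620288 -0.05856605  0.102     ] [ 0.53627951 -0.05978413  0.093     ]
top 314 211 [360.75745138 272.31902023] [349.15637683 270.42978175]
scene 310 185 [353.24509526 244.20583995] [346.92261643 247.77989256]
```

View pics/chk.png

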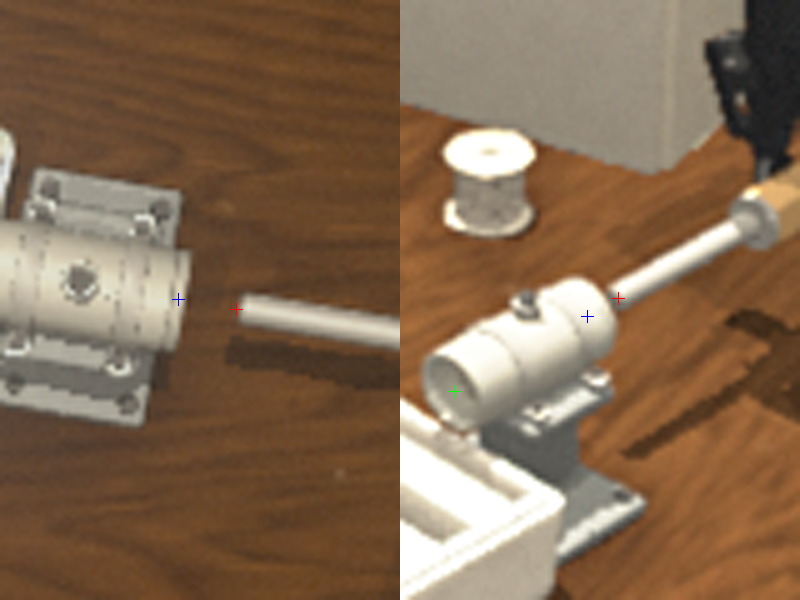

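The rod and tube axes line up within about 2 mm in both views, so I'll insert in stages and watch the force.

Run:
```python
from h import *
from workcell import bot,hand,get_obs,vision
for d in(.008,.03,.05,.07,.085,.095):
    bot.servo_line(EN+(d-.155)*UT,velocity=.06)
    o=get_obs();f=o['wrist_force'];print(d,round(o['time_s'],2),'along',round(-f@UT,1),f.round(1),o['ft_torque'].round(2),o['gripper_width'].__round__(4))
    if np.linalg.norm(f)>35: print('STOP');break
bot.dwell(.5)
P={n:vision.read_camera(n) for n in('scene','top')}; pickle.dump(P,open('d3.pkl','wb'))
a=cv2.resize(P['top']['frame'][210:310,225:385],(640,400),interpolation=cv2.INTER_CUBIC)
b=cv2.resize(P['scene']['frame'][225:335,250:430],(327,200),interpolation=cv2.INTER_CUBIC)
c=np.zeros((600,640,3),np.uint8);c[:400]=a;c[400:,:327]=b;cv2.imwrite('pics/push.png',c[:,:,::-1])
```

```text
0.008 10.54 along 0.7 [-0.5 -0.6 -0.7] [-0.01 -0.03  0.01] 0.0253
0.03 11.06 along -0.2 [ 0.3  0.1 -1.9] [0.01 0.   0.  ] 0.0251
0.05 11.54 along -0.0 [-0.1  0.  -1.6] [ 0.01  0.02 -0.  ] 0.0252
0.07 12.03 along 0.5 [-0.3 -0.5 -1.1] [-0.    0.03  0.03] 0.0251
0.085 12.43 along 0.2 [-0.3 -0.2 -0.7] [-0.02  0.04  0.05] 0.025
0.095 12.74 along -0.9 [ 0.2  0.9 -0.5] [-0.06  0.04 -0.01] 0.0248
```

View pics/push.png

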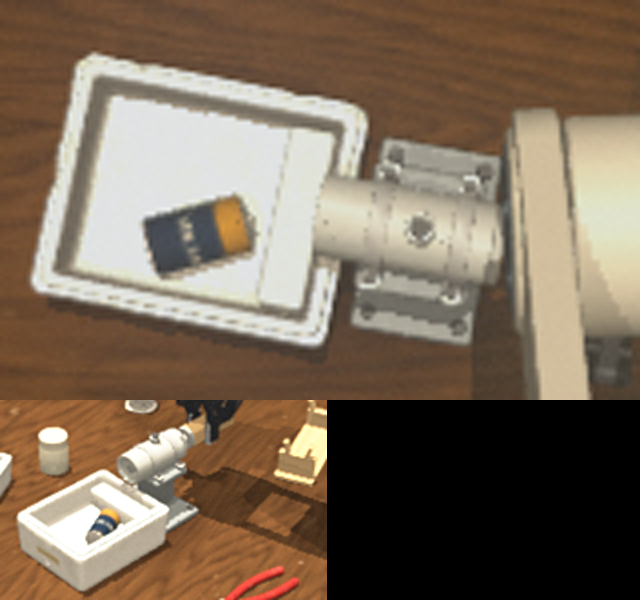

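The cell lies in the tray at about (200,235) in the crop. Next I'll withdraw the rod, check for slip in the grip, and put it back.

Run:
```python
from h import *
from workcell import bot,hand,get_obs,vision
pre=EN-.18*UT
bot.servo_line(pre,velocity=.12)
P=vision.read_camera('wrist')['frame'].astype(int); Q=pickle.load(open('d2.pkl','rb'))['wrist']['frame'].astype(int)
col=lambda F:[int(np.argmin(np.diff(F[200:235,x].sum(1)))+200) for x in(305,320,335)]
print('collar rows',col(P),col(Q),'shaft diff',np.abs(P-Q)[100:235,300:340].mean())
bot.servo_line(pre+[0,0,.045],velocity=.1)
bot.servo_line(G+[0,0,.09],q(YR),velocity=.12)
bot.servo_line(G+[0,0,.015],velocity=.1); print(get_obs()['wrist_force'].round(1))
bot.servo_line(G+[0,0,.0005],velocity=.04)
o=get_obs();print(o['position'],o['wrist_force'].round(1),o['time_s'])
if np.linalg.norm(o['wrist_force'])<15:
    hand.move_gripper(.085); bot.dwell(.2); bot.servo_line(G+[0,0,.15],velocity=.12)
bot.dwell(.3)
V={n:vision.read_camera(n) for n in('scene','top','wrist')}; pickle.dump(V,open('d4.pkl','wb'));print(get_obs()['time_s'],get_obs()['wrist_force'].round(1))
a=cv2.resize(V['wrist']['frame'],(400,300)); b=cv2.resize(V['scene']['frame'][205:345,255:455],(400,300),interpolation=cv2.INTER_CUBIC)
c=cv2.resize(V['scene']['frame'][215:275,390:450],(300,300),interpolation=cv2.INTER_CUBIC);d=V['top']['frame'][100:400,140:640]
cv2.imwrite('pics/end.png',np.vstack([np.hstack([a,b]),np.hstack([c,d])])[:,:,::-1])
```

```text
collar rows [221, 223, 221] [222, 224, 221] shaft diff 1.5025308641975308
[ 0.8 -0.7 -1.6]
[ 0.44965282 -0.16903923  0.04837616] [ 0.3 -1.4  1.7] 17.575
20.2333 [ 0.2  0.1 -0.4]
```

View pics/end.png

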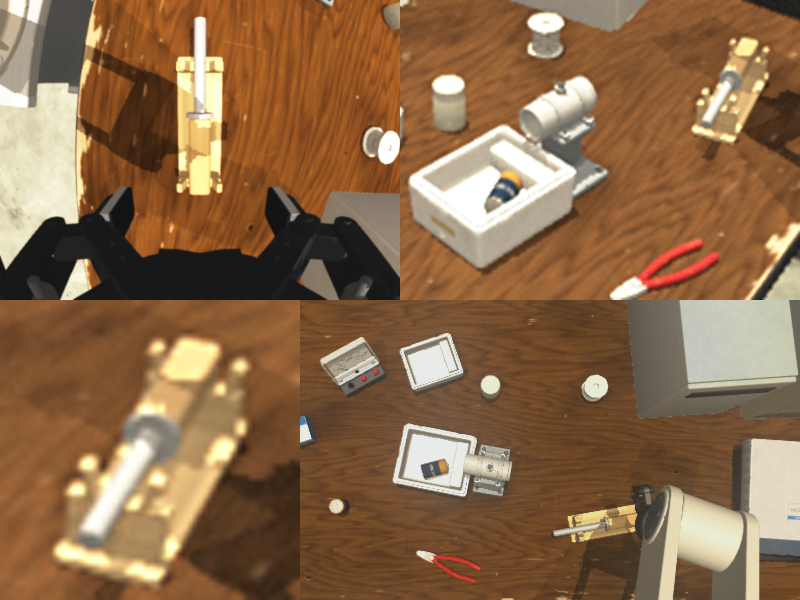

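The rod lies in both notches, released, as it first lay (wrist tile: tip 200,20, collar 200,115). The cell rests in the tray at (435,468), and the bystanders have not moved.

```bash
python3 -c "
from workcell import hand_in
print(hand_in())"
```

```text
the job is handed in; nothing more can be done
None
```

The job is handed in at about 20 s of the 45 s allowed: the cell was pushed out and lies in the large foam tray, the rod is back on its rests, and the final pictures show the bystanders unmoved; the hand-in call returned no verdict.

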